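# Index a half-carved ring frame to its next leaf

### The job

The carver is ready for the next leaf of the ring frame on the clicking turntable: pull the red lock pin up, turn the table exactly four clicks clockwise (seen from above) from where it stands (the black bar handle in its middle is there for that), let it rest in that click, and push the lock pin fully home again so that the table holds under the mallet. Do not bear on the soft carving, and leave the tools and other things on the bench as they lie.

Things in the scene. Friction and masses are not known exactly. Their poses are not given: they have to be found in the camera images.
- turntable: Bolted-down iron base of the indexing turntable, dark green-grey, 200 mm across, 43 mm high, feet reaching 138 mm from its axis. Origin on its axis at bench height, z up; the lock pin's bracket stands on its -x side. On it turns a round aluminium table, 184 mm across, top face 57 mm above the bench, with 24 dark holes round its rim.
- table_top (a joint): Angle of the turning table, rad, growing clockwise seen from above. It rests only in clicks, at multiples of 0.2618 (15 degrees); 0 at the start; no end stops. Pin up: each click takes about 0.25 N m to get over, then it snaps into the next; left within 5 degrees of a click it settles there. Pin home: it cannot turn. Four clicks = 60 degrees = one of the six leaf motifs.
- handle (a point): Centre of the black flat-sided bar handle on the table's axis, 115 mm above the bench, turning with the table: 66 mm long (this point's x axis), 16 mm wide (its y axis), 28 mm high (101 to 129 mm above the bench); a white line on top marks its -x half. The steel hub flange under it is 90 mm across and not above 89 mm, save the 22 mm neck, so the bar's sides are free.
- ring_frame: The work: ring of pale lime wood round the hub, 140 mm outside, 80 mm inside, top face 77 mm above the bench, carved leaves up to 84 mm; three motifs carved, three only pencilled. Soft: may be brushed, not leaned on (under 10 N). Origin on the axis at its underside; turns with the table.
- lock_pin (a joint): Height of the lock pin, m: 0 = fully home (locked, head resting on its bracket; so at the start), 0.012 = fully up. From 0.008 up the table is free to turn. Friction about 3 N either way; it stays at the height where it is left. It goes home only while the table rests in a click.
- pin_head (a point): Centre of the lock pin's round red head, 20 mm across, 20 mm high, 97.5 mm above the bench when home (top at 107.5 mm). It sits 82 mm from the axis on the base's -x side, over a bracket arm 16 mm wide (base's y) with its top at 87 mm, reaching from 74 to 120 mm off the axis: pinch along the base's y, fingertips either side of the arm. It moves straight up and down only.
- gouge_wide_mid (a point): Bystander, not to be moved. Carving gouge with a 26 mm thick mid-brown wooden handle and a 22 mm wide blade, about 240 mm long, lying beside the turntable; point half-way along at the ferrule, 10 mm up.
- gouge_fine_mid (a point): Bystander, not to be moved. Carving gouge with a dark handle and an 8 mm blade, about 245 mm long, lying on the turntable's other side; point at the ferrule, 10 mm up.
- pencil: Bystander, not to be moved. Red pencil, about 170 mm long and 8 mm thick, lying behind the turntable; origin under its middle.
- mallet: Bystander, not to be moved. Round dark-wood carver's mallet standing on its head, 92 mm across, 240 mm high; origin under its middle.
- slip_stone: Bystander, not to be moved. Grey slip stone, 100 x 45 x 14 mm; origin under its middle.
- water_bottle: Bystander, not to be moved. Clear water bottle, 64 mm across, 210 mm high; origin under its middle.
- bench_brush: Bystander, not to be moved. Bench brush with a wooden handle, about 200 mm long; origin under its middle.
- square: Bystander, not to be moved. Try square, wooden stock 100 mm, steel blade 150 mm; origin under the stock's middle.

How it is judged:
On the way, in this order (a step that is already met when the one before it is completed fails the run):
1. the lock pin is drawn up at least 8 mm, clear of the table (value of joint lock_pin above 0.008 m), for 0.2 s.
2. the table is turned four clicks clockwise from its start (60 degrees, within 3 degrees) and still (value of joint table_top between 0.997 and 1.097 rad and velocity of joint table_top between -0.05 and 0.05 rad/s), for 0.2 s.
3. the lock pin is pushed home (less than 2 mm up) with the table in that click (value of joint table_top between 0.997 and 1.097 rad and value of joint lock_pin below 0.002 m), for 0.2 s.
At the end, for the whole second after the job is handed in: The table rests four clicks (60 degrees, within 3 degrees) clockwise of where it started, the lock pin is home (less than 2 mm up), and every loose thing on the bench lies within 30 mm of where it was (all of step 3 and velocity of joint table_top between -0.05 and 0.05 rad/s and distance of each of gouge_wide_mid, gouge_fine_mid, pencil, mallet, slip_stone, water_bottle, bench_brush, square from where it was at the start of the episode below 0.03 m); the robot touches nothing.
It fails at once if the robot bears on the carved ring with more than 10 N (contact force between any of the fingers, the arm and ring_frame above 10 N).
It fails at once if a loose tool or other thing on the bench is pushed more than 30 mm (distance of any of gouge_wide_mid, gouge_fine_mid, pencil, mallet, slip_stone, water_bottle, bench_brush, square from where it was at the start of the episode above 0.03 m).
It also fails if it takes over 54 s, if anything falls off the work surface, if the arm or the gripper's body presses on something with over 40 N, if the wrist force passes 120 N, or if a joint passes its speed limit or range.

### The arm

A 6-joint arm with a two-finger parallel gripper is mounted at the origin on the work surface. World frame = base frame: x ahead of the robot, y to its left, z up, the work surface at z = 0. Lengths are in m, angles in rad, forces in N, time in s.
With the tool pointing down it reaches from about 0.375 to 0.9 m from the base axis. Payload 3.1 kg.
Tool frame: the origin (TCP) lies at the very end of the fingers, on their centre line; the grasp point (between the pads) lies 19 mm behind it; z points along the fingers, x is the direction in which the jaws open and shut, and the axes are right-handed (so a half turn about z gives the same grasp; the last joint's range is limited). The gripper opens to 85 mm and grips with 20 to 120 N. Pads are 22 mm wide; open, the fingers measure 114 mm over their backs; the gripper's body (76 mm by 85 mm) begins 54 mm behind the grasp point. The pads swing forward as they close: fully open they stand 13 mm farther back than shut.
Start: joints at [1.105, 0.527, 1.433, -0, 1.181, -0.178], TCP at [0.177, 0.599, 0.231] pointing down, gripper open.
Joint ranges: [-3.08, 3.08], [-0.75, 2.2], [0.22, 2.44], [-1.43, 4.57], [0, 2.65], [-2.85, 2.85]. Speed limits (rad/s): [2.79, 2.79, 3.14, 3.14, 3.14, 3.14].

### API

Orientations are given as a unit quaternion [w, x, y, z].
In Python, from cell import robot, vision gives the robot as it stands.
- The arm moves only by the tool send_rows, never from a script. Its argument "series" is a list of rows, each an object with "slide": the shift along the world's x, y, z normalised to -1 to 1, where 1 is 150 mm, a list of three; "twist": the turn, a rotation vector about the world's x, y, z normalised to -1 to 1, where 1 is 180 degrees, a list of three. In form: [{"slide": [dx, dy, dz], "twist": [ax, ay, az]}, ...]. A call has 1 to 12 rows; each row is the pose to reach, as a shift and turn from the pose commanded when the call began, turning the shorter way round; what a row does not reach only later rows make up. A row lasts 1/12 s, in which the tool goes at most 41.7 mm and 7.16 degrees, less where a joint would pass 70% of its speed; a pose out of reach is approached as far as the arm can. A call with a number of a shift or a turn outside -1 to 1 is refused whole. A call with a gripper value outside its range is refused whole. "claw" is the opening, from 0 (shut) to 1 (fully open), set as the call begins (left out, the last holds). The fingers move at their own pace and stop on an object; "squeeze" is the grip in N (left out, the last holds). Time passes only in rows, so rows that repeat a pose let the fingers close. It gives the time, the measured TCP pose, the force and the opening at its end, in the units of the state.
- robot.read_state(): the state, without advancing time (a new reading comes with each control period).
- vision.grab_frame(name): name is "scene" or "top" or "wrist"; returns a dict with "image" (420x560x3 uint8, red, green, blue), "camera_matrix" (3x3 intrinsics, pixels), "xyz" and "orientation" of the camera in the world. Camera axes: x right, y up, looking along -z (the intrinsics and any distortion apply to the point x, -y, -z); pixel columns grow to the right and rows downward; lengths in m; the calibration is good to about 2 mm. The wrist camera is an equidistant fisheye: a pixel r from the principal point sees the ray r / f radians off the axis. A picture is of the moment at which its call begins. There is no depth.
- robot.job_done(): hands the job in, once; it reports no verdict.
The state is a dict: "time_s": time; "qpos": joint angles; "dq": joint speeds; "tau": joint torques, N m; "tcp_pos": TCP position; "eef_rot": TCP orientation; "force": force on the tool from outside, world axes, zero at the start; "wrist_torque": the same for the moment, N m; "gripper_width": finger opening in m.
Only numpy, scipy, OpenCV 4.12 (cv2) and the standard library are available. Lean on these libraries where they do the work, as an engineer would, in place of code of your own. Each camera call takes 0.05 s, during which the arm holds its last target.

## Working session

There is one attempt and no reset: what is moved stays moved. The work goes in short steps, Python scripts to look and compute and a tool call to move; the robot and the scene stay as the last step left them, time stands still between calls to the robot, and variables do not carry over. Pictures are saved under pics/ and viewed, and the job is handed in when it is done.

Besides the shell and the picture viewer there is one more tool, called by a JSON object that holds its "method" and its "body", one argument or row to a line. send_rows: Moves the arm, as the interface text tells. Its arguments: {"type":"object","properties":{"series":{"type":"array"},"claw":{"type":"number"},"squeeze":{"type":"number"}},"required":["series"]}

```bash
ls; mkdir -p pics; python3 - <<'E'
from cell import robot, vision
import cv2
print(robot.read_state())
for n in ["scene","top","wrist"]:
    f=vision.grab_frame(n); cv2.imwrite(f"pics/{n}0.png",f["image"][...,::-1]); print(n,f["camera_matrix"],f["xyz"],f["orientation"],[k for k in f])
E
```

```text
pics
{'time_s': 0.0, 'qpos': array([ 1.10449213e+00,  5.28492639e-01,  1.43395019e+00,  1.23097619e-05,
        1.18141323e+00, -1.78479876e-01]), 'dq': array([ 0.00048149, -0.00065832, -0.00054088, -0.00021331,  0.00261764,
       -0.0001633 ]), 'tau': array([-8.23755163e-04, -4.42347693e+01, -1.78021896e+01, -3.28472406e-04,
        8.41291621e-03, -9.55886549e-06]), 'tcp_pos': array([0.17703202, 0.59862511, 0.23030215]), 'eef_rot': array([ 5.00369811e-04,  8.01208326e-01,  5.98384439e-01, -1.01508950e-03]), 'force': array([0.51429322, 0.06743653, 0.44377492]), 'wrist_torque': array([ 0.01223754, -0.03196096, -0.04003192]), 'gripper_width': 0.08546787554827533}
scene [[444.27272423   0.         282.76742189]
 [  0.         444.27272423 202.68891028]
 [  0.           0.           1.        ]] [1.27413607 0.65985306 0.73029128] [0.34788172 0.19071018 0.43513813 0.80824671] ['image', 'camera_matrix', 'xyz', 'orientation']
top [[460.48824899   0.         276.4750397 ]
 [  0.         460.48824899 215.57380103]
 [  0.           0.           1.        ]] [ 0.32034204 -0.01781207  1.57566981] [-0.70061269 -0.05991667  0.0541598   0.70895597] ['image', 'camera_matrix', 'xyz', 'orientation']
wrist [[325.1922621    0.         279.59874188]
 [  0.         325.1922621  211.65770873]
 [  0.           0.           1.        ]] [0.11246122 0.61775679 0.37442083] [ 0.79402665 -0.10807024 -0.07917267  0.59293692] ['image', 'camera_matrix', 'xyz', 'orientation']
```

View pics/scene0.png

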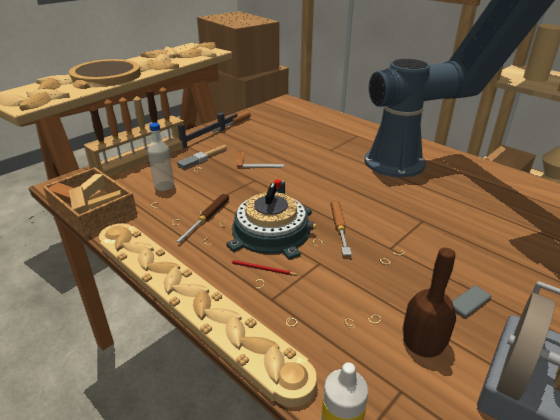

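View pics/top0.png

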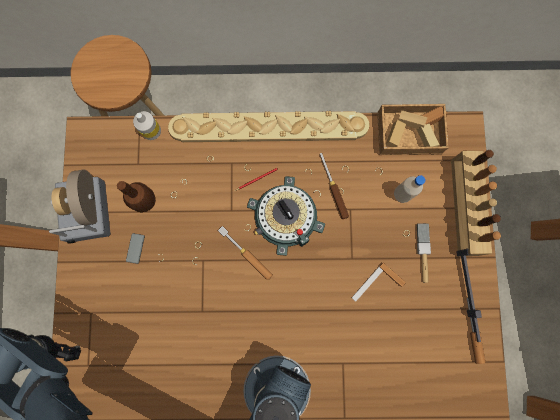

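View pics/wrist0.png

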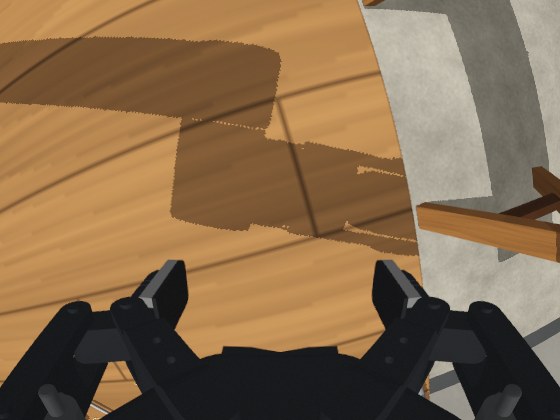

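The top view shows the turntable at about (286,212), its red pin head at (299,232) and the black bar on the axis. The mallet, bottle and gouges stand clear of it. Next I measure.

```bash
cat > h.py <<'E'
import numpy as np, cv2
from scipy.spatial.transform import Rotation as R
def rot(q): return R.from_quat([q[1],q[2],q[3],q[0]]).as_matrix()
def ray(f,uv,fish=False):
    K=f["camera_matrix"]; x=(uv[0]-K[0,2])/K[0,0]; y=(uv[1]-K[1,2])/K[1,1]
    if fish:
        r=np.hypot(x,y); s=np.sin(r)/r if r>0 else 1; d=np.array([x*s,-y*s,-np.cos(r)])
    else: d=np.array([x,-y,-1])
    return np.array(f["xyz"]),rot(f["orientation"])@d
def onz(f,uv,z,fish=False):
    o,d=ray(f,uv,fish); return o+d*(z-o[2])/d[2]
def proj(f,p,fish=False):
    c=rot(f["orientation"]).T@(np.array(p)-f["xyz"]); v=np.array([c[0],-c[1],-c[2]]);K=f["camera_matrix"]
    if fish:
        t=np.arctan2(np.hypot(v[0],v[1]),v[2]); n=v[:2]/np.hypot(v[0],v[1])*t
    else: n=v[:2]/v[2]
    return n*K[0,0]+K[:2,2]
def two(f1,u1,f2,u2,a=False,b=False):
    o1,d1=ray(f1,u1,a);o2,d2=ray(f2,u2,b)
    t=np.linalg.lstsq(np.c_[d1,-d2],o2-o1,rcond=None)[0]
    p,q=o1+d1*t[0],o2+d2*t[1]; return (p+q)/2,np.linalg.norm(p-q)
E
python3 - <<'E'
from cell import vision
from h import *
T=vision.grab_frame("top");S=vision.grab_frame("scene")
def red(f,box):
    x0,y0,x1,y1=box; im=f["image"][y0:y1,x0:x1]; h=cv2.cvtColor(im,cv2.COLOR_RGB2HSV)
    m=(((h[...,0]<6)|(h[...,0]>172))&(h[...,1]>170)&(h[...,2]>90)).astype(np.uint8)
    n,l,s,c=cv2.connectedComponentsWithStats(m); i=1+np.argmax(s[1:,4]); print(s[i]); return c[i]+[x0,y0]
a=red(T,(270,190,320,250)); b=red(S,(255,170,300,230)); print(a,b)
print("pin", onz(T,a,0.1055), two(T,a,S,b))
for n,f,bx,z in (("T",T,(230,160,350,270),6),("S",S,(215,165,325,265),6)):
    x0,y0,x1,y1=bx; cv2.imwrite(f"pics/c{n}.png",cv2.resize(f["image"][y0:y1,x0:x1,::-1],None,fx=5,fy=5,interpolation=cv2.INTER_CUBIC))
E
```

```text
[27 39  6  6 25]
[19  9  7  9 33]
[299.   231.68] [277.18181818 182.06060606]
pin [ 0.50656696 -0.07897632  0.1055    ] (array([ 0.50700533, -0.0789219 ,  0.10017937]), np.float64(0.0007207842394434029))
```

View pics/cT.png

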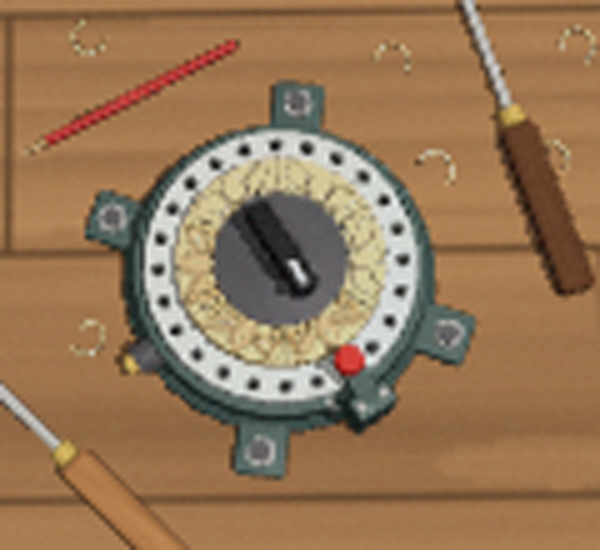

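View pics/cS.png

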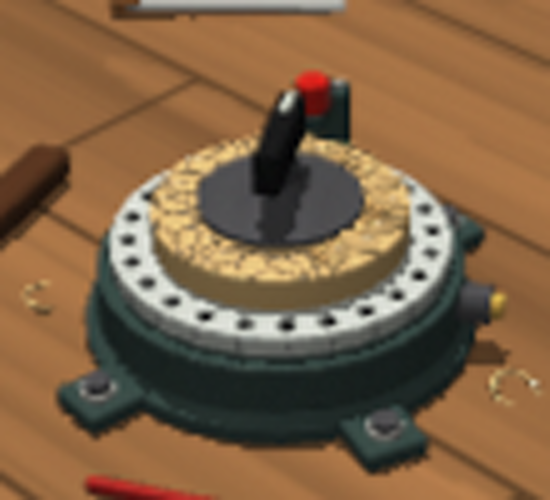

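The crops show the bar at about 35° from the image vertical, with its white-marked end towards the pin side. The bracket lies outside the pin at lower right.

```bash
python3 - <<'E'
from cell import vision
from h import *
T=vision.grab_frame("top")
im=T["image"]; h=cv2.cvtColor(im,cv2.COLOR_RGB2HSV)
# aluminium ring: bright low sat
m=np.zeros(im.shape[:2],np.uint8); s=(slice(175,255),slice(245,330))
m[s]=((h[s][...,1]<45)&(h[s][...,2]>170))
n,l,st,c=cv2.connectedComponentsWithStats(m); i=1+np.argmax(st[1:,4])
cs,_=cv2.findContours((l==i).astype(np.uint8),cv2.RETR_EXTERNAL,cv2.CHAIN_APPROX_NONE)
k=max(cs,key=len); e=cv2.fitEllipse(cv2.convexHull(k)); print("ell",e,st[i])
C=onz(T,e[0],.057); print("centre from ring",C, "diam",e[1][1]/460.5*(1.5757-.057))
# bar
m=np.zeros(im.shape[:2],np.uint8); s=(slice(195,225),slice(272,300))
m[s]=(h[s][...,2]<55)
n,l,st,c=cv2.connectedComponentsWithStats(m); i=1+np.argmax(st[1:,4])
ys,xs=np.where(l==i); print("bar",st[i]); r=cv2.minAreaRect(np.c_[xs,ys].astype(np.float32)); print(r)
P=np.array([onz(T,p,.125)[:2] for p in np.c_[xs,ys]]); 
ev,V=np.linalg.eigh(np.cov(P.T)); print("bar mean",P.mean(0),"axis deg",np.degrees(np.arctan2(V[1,1],V[0,1])))
pin=np.array([.5067,-.0789]); d=pin-C[:2]; print("pin r",np.linalg.norm(d),"az",np.degrees(np.arctan2(d[1],d[0])))
for q in [(247,205),(315,285),(270,195),(290,297)]: print(onz(T,(230+q[0]/5,160+q[1]/5),.129))
E
```

```text
ell ((285.6943664550781, 212.8072509765625), (53.58987808227539, 54.113399505615234), 101.35173797607422) [259 186  54  54 658]
centre from ring [ 0.57682941 -0.03772443  0.057     ] diam 0.17846258377671634
bar [276 200  17  19 134]
((284.6351623535156, 209.68919372558594), (20.924575805664062, 7.904839515686035), 54.462318420410156)
bar mean [ 0.57869262 -0.03120664] axis deg -146.24299830769237
pin r 0.08132380954544637 az -149.5812308742998
[ 0.60323171 -0.01719514  0.129     ]
[ 0.55085328 -0.05981694  0.129     ]
[ 0.60956241 -0.03199926  0.129     ]
[ 0.54332967 -0.04380196  0.129     ]
```

{"method": "send_rows", "body": {
  "series": [
    {"slide":[0.145,-0.3,0],"twist":[0,0,-0.049]},
    {"slide":[0.29,-0.6,0],"twist":[0,0,-0.099]},
    {"slide":[0.435,-0.9,0],"twist":[0,0,-0.148]},
    {"slide":[0.435,-0.9,0],"twist":[0,0,-0.148]},
    {"slide":[0.435,-0.9,0],"twist":[0,0,-0.148]}
  ],
  "claw": 1
}}

```text
time_s: 0.72
tcp_pos: [0.2436, 0.4599, 0.2311]
eef_rot: [0.002, 0.919, 0.395, -0.001]
force: [-1.1, -0.2, -0.1]
gripper_width: 0.0853
```

{"method": "send_rows", "body": {
  "series": [
    {"slide":[0.145,-0.3,0],"twist":[0,0,-0.037]},
    {"slide":[0.29,-0.6,0],"twist":[0,0,-0.074]},
    {"slide":[0.435,-0.9,0],"twist":[0,0,-0.111]},
    {"slide":[0.435,-0.9,0],"twist":[0,0,-0.148]}
  ]
}}

```text
time_s: 1.05
tcp_pos: [0.3086, 0.3272, 0.2314]
eef_rot: [0.0, 0.985, 0.173, 0.0]
force: [0.4, -0.1, -0.4]
gripper_width: 0.0853
```

{"method": "send_rows", "body": {
  "series": [
    {"slide":[0.145,-0.3,0],"twist":[0,0,-0.037]},
    {"slide":[0.29,-0.6,0],"twist":[0,0,-0.074]},
    {"slide":[0.435,-0.9,0],"twist":[0,0,-0.111]},
    {"slide":[0.435,-0.9,0],"twist":[0,0,-0.148]}
  ]
}}

```text
time_s: 1.38
tcp_pos: [0.375, 0.1921, 0.2317]
eef_rot: [0.0, 0.998, -0.059, 0.001]
force: [0.5, 0.9, 0.5]
gripper_width: 0.0855
```

{"method": "send_rows", "body": {
  "series": [
    {"slide":[0.145,-0.3,0],"twist":[0,0,-0.037]},
    {"slide":[0.29,-0.6,0],"twist":[0,0,-0.074]},
    {"slide":[0.435,-0.9,0],"twist":[0,0,-0.111]},
    {"slide":[0.435,-0.9,0],"twist":[0,0,-0.148]}
  ]
}}

```text
time_s: 1.72
tcp_pos: [0.4412, 0.0563, 0.2318]
eef_rot: [-0.0, 0.958, -0.288, 0.002]
force: [1.1, 0.2, -0.3]
gripper_width: 0.0853
```

{"method": "send_rows", "body": {
  "series": [
    {"slide":[0.145,-0.3,0],"twist":[0,0,-0.037]},
    {"slide":[0.29,-0.6,0],"twist":[0,0,-0.074]},
    {"slide":[0.435,-0.9,0],"twist":[0,0,-0.111]},
    {"slide":[0.435,-0.9,0],"twist":[0,0,-0.148]},
    {"slide":[0.435,-0.9,0],"twist":[0,0,-0.148]},
    {"slide":[0.435,-0.9,0],"twist":[0,0,-0.148]}
  ]
}}

```text
time_s: 2.22
tcp_pos: [0.5046, -0.0768, 0.2311]
eef_rot: [-0.0, 0.867, -0.498, 0.0]
force: [-0.4, 0.8, 0.0]
gripper_width: 0.0853
```

```bash
python3 - <<'E'
from cell import robot, vision
from h import *
s=robot.read_state(); print(s["tcp_pos"],s["eef_rot"],s["qpos"])
f=vision.grab_frame("wrist"); cv2.imwrite("pics/w1.png",f["image"][...,::-1]); np.save("pics/w1.npy",f,allow_pickle=True)
print(f["xyz"],f["orientation"],proj(f,[.5067,-.0789,.1075],True),proj(f,[.577,-.038,.129],True),proj(f,[.577,-.038,.057],True))
E
```

```text
[ 0.50460718 -0.07675948  0.23113562] [-2.76246926e-04  8.67166109e-01 -4.98018927e-01  1.09324456e-04] [-3.70488847e-01  3.74124966e-01  1.71683041e+00  5.91717615e-04
  1.05033818e+00  6.71842505e-01]
[ 0.56191489 -0.04327382  0.37515615] [ 0.8592948  -0.11572561  0.06591947 -0.49383667] [282.79096439 202.98985623] [283.34634984 104.08677442] [282.42060942 108.75989097]
```

View pics/w1.png

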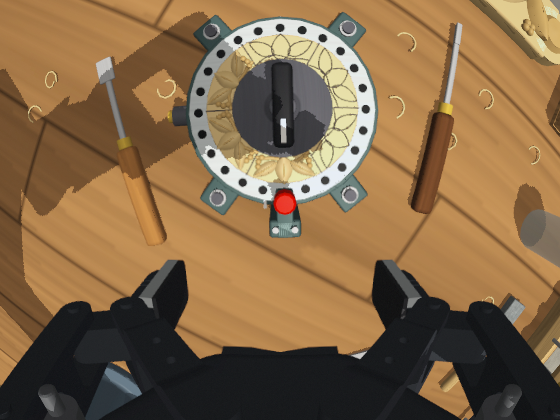

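The wrist view shows the red head at (285,203). The bar runs from (283,62) to (283,148), nearly in line with the pin. The table disc is centred near (283,112).

```bash
python3 - <<'E'
from h import *
f=np.load("pics/w1.npy",allow_pickle=True).item()
im=f["image"];h=cv2.cvtColor(im,cv2.COLOR_RGB2HSV)
def big(m,x0,y0,x1,y1):
    M=np.zeros(m.shape,np.uint8);M[y0:y1,x0:x1]=m[y0:y1,x0:x1]
    n,l,s,c=cv2.connectedComponentsWithStats(M);i=1+np.argmax(s[1:,4]);return l==i,c[i],s[i]
m,c,s=big((((h[...,0]<6)|(h[...,0]>172))&(h[...,1]>170)&(h[...,2]>90)),255,180,310,225)
print("red",c,s)
k=max(cv2.findContours(m.astype(np.uint8),0,1)[0],key=len); e=cv2.minEnclosingCircle(k); print(e,onz(f,e[0],.1065,True))
# ring: aluminium hull, rays to z=.057
m,c,s=big((h[...,1]<45)&(h[...,2]>150),180,10,385,205); k=max(cv2.findContours(m.astype(np.uint8),0,1)[0],key=len)
H=cv2.convexHull(k)[:,0]; P=np.array([onz(f,p,.057,True)[:2] for p in H])
A=np.c_[2*P,np.ones(len(P))]; x=np.linalg.lstsq(A,(P**2).sum(1),rcond=None)[0]; r=np.sqrt(x[2]+x[0]**2+x[1]**2); res=np.hypot(*(P-x[:2]).T)-r
print("centre",x[:2],"r",r,"res",res.std(),np.abs(res).max())
# bar
for th in (25,35,45):
  m,c,s=big((h[...,2]<th),262,50,305,160); print("bar",th,s)
  k=max(cv2.findContours(m.astype(np.uint8),0,1)[0],key=len); q=cv2.boxPoints(cv2.minAreaRect(k))
  W=np.array([onz(f,p,.129,True)[:2] for p in q]); print(W.round(4).tolist(),W.mean(0))
  L=W[[0,1,2,3]]; a,b=W[1]-W[0],W[2]-W[1]; v=a if np.linalg.norm(a)>np.linalg.norm(b) else b; print("axis az",np.degrees(np.arctan2(v[1],v[0])),np.linalg.norm(a),np.linalg.norm(b))
cv2.imwrite("pics/w1c.png",cv2.resize(im[40:230,230:340,::-1],None,fx=3,fy=3))
E
```

```text
red [284.28603104 201.76496674] [273 189  23  26 451]
((284.19781494140625, 201.53297424316406), 12.590160369873047) [ 0.50819539 -0.07942137  0.1065    ]
centre [ 0.57657389 -0.03798006] r 0.09215768122580463 res 0.0008417144847839299 0.003982101261630802
bar 25 [272  89  22  58 173]
[[0.5825, -0.0246], [0.5903, -0.0365], [0.5535, -0.0604], [0.5456, -0.0483]] [ 0.5679628  -0.04247826]
axis az -147.03783453237665 0.01422155688402881 0.043873227712039144
bar 35 [272  63  22  85 582]
[[0.5989, -0.013], [0.6073, -0.0259], [0.5533, -0.0612], [0.5447, -0.0481]] [ 0.5760389  -0.03705246]
axis az -146.8541903556245 0.015357354505126574 0.0645097493904093
bar 45 [271  62  24  86 902]
[[0.5998, -0.0131], [0.6083, -0.0264], [0.5532, -0.0614], [0.5446, -0.0479]] [ 0.57645908 -0.03719567]
axis az -147.53736905599575 0.01583849324621481 0.06526800661109965
```

View pics/w1c.png

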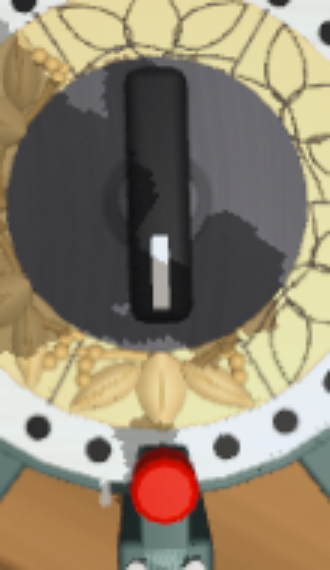

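{"method": "send_rows", "body": {
  "series": [
    {"slide":[-0.008,-0.028,-0.12]},
    {"slide":[-0.008,-0.028,-0.26]},
    {"slide":[-0.008,-0.028,-0.4]},
    {"slide":[-0.008,-0.028,-0.55]},
    {"slide":[-0.008,-0.028,-0.65]},
    {"slide":[-0.008,-0.028,-0.7]},
    {"slide":[-0.008,-0.028,-0.7]}
  ],
  "claw": 0.55,
  "squeeze": 30
}}

```text
schema error: expected keys slide, twist
```

```bash
python3 - <<'E'
from cell import robot, vision
from h import *
s=robot.read_state(); print(s["tcp_pos"],s["eef_rot"],s["gripper_width"])
f=vision.grab_frame("wrist"); cv2.imwrite("pics/w2.png",f["image"][...,::-1]); np.save("pics/w2.npy",f,allow_pickle=True)
print(proj(f,s["tcp_pos"],True),proj(f,[.506,-.0795,.1075],True))
E
```

```text
[ 0.50356191 -0.0754627   0.23099374] [-2.14664243e-04  8.67564558e-01 -4.97324161e-01 -6.09270617e-04] 0.08564831542447629
[279.49001418 265.20495988] [285.12598463 203.67195843]
```

View pics/w2.png

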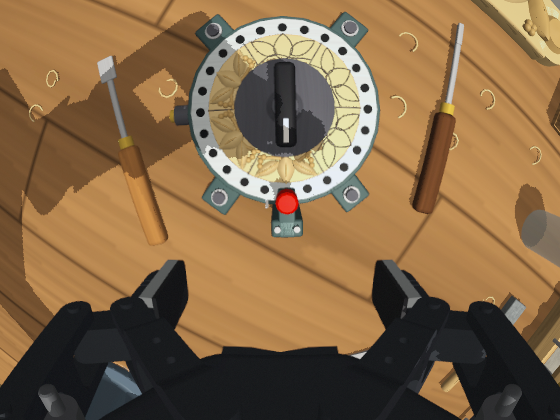

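The call was refused because it lacked the twist key. The view is unchanged apart from settling, with the pin head at (287,203). I resend with the correction.

{"method": "send_rows", "body": {
  "series": [
    {"slide":[0,-0.035,-0.12],"twist":[0,0,0]},
    {"slide":[0,-0.035,-0.26],"twist":[0,0,0]},
    {"slide":[0,-0.035,-0.4],"twist":[0,0,0]},
    {"slide":[0,-0.035,-0.55],"twist":[0,0,0]},
    {"slide":[0,-0.035,-0.65],"twist":[0,0,0]},
    {"slide":[0,-0.035,-0.7],"twist":[0,0,0]},
    {"slide":[0,-0.035,-0.7],"twist":[0,0,0]},
    {"slide":[0,-0.035,-0.7],"twist":[0,0,0]}
  ],
  "claw": 0.55,
  "squeeze": 30
}}

```text
time_s: 2.98
tcp_pos: [0.5035, -0.08, 0.1266]
eef_rot: [-0.0, 0.868, -0.497, -0.0]
force: [0.7, 0.3, 0.2]
gripper_width: 0.0469
```

```bash
python3 - <<'E'
from cell import robot, vision
from h import *
s=robot.read_state(); print(s["tcp_pos"],s["eef_rot"],s["gripper_width"])
f=vision.grab_frame("wrist"); cv2.imwrite("pics/w3.png",f["image"][...,::-1]); np.save("pics/w3.npy",f,allow_pickle=True)
print(proj(f,s["tcp_pos"],True),proj(f,[.506,-.0795,.1075],True))
E
```

```text
[ 0.50353306 -0.08002927  0.12656598] [-2.32808579e-05  8.67826781e-01 -4.96866836e-01 -1.58797712e-04] 0.046859113853781276
[279.4432886  265.22944542] [280.90132724 246.34497052]
```

View pics/w3.png

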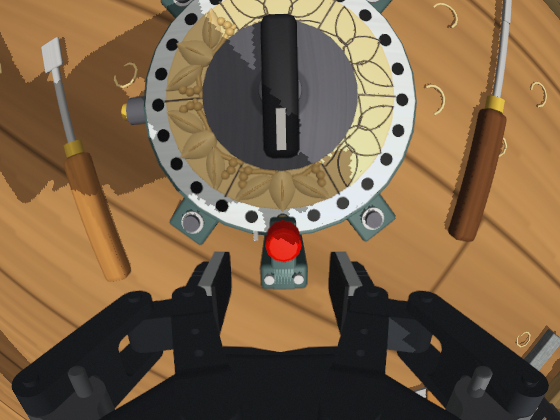

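The wrist view shows the head at (284,243) and the jaw middle at about column 280, so I shift about 1.7 mm right and go down.

{"method": "send_rows", "body": {
  "series": [
    {"slide":[0.006,-0.01,-0.06],"twist":[0,0,0]},
    {"slide":[0.006,-0.01,-0.12],"twist":[0,0,0]},
    {"slide":[0.006,-0.01,-0.18],"twist":[0,0,0]},
    {"slide":[0.006,-0.01,-0.25],"twist":[0,0,0]},
    {"slide":[0.006,-0.01,-0.25],"twist":[0,0,0]},
    {"slide":[0.006,-0.01,-0.25],"twist":[0,0,0]}
  ]
}}

```text
time_s: 3.53
tcp_pos: [0.5038, -0.0823, 0.0878]
eef_rot: [0.0, 0.867, -0.498, -0.001]
force: [0.5, 0.5, -0.3]
gripper_width: 0.0471
```

{"method": "send_rows", "body": {
  "series": [
    {"slide":[0,0,0],"twist":[0,0,0]},
    {"slide":[0,0,0],"twist":[0,0,0]},
    {"slide":[0,0,0],"twist":[0,0,0]},
    {"slide":[0,0,0],"twist":[0,0,0]},
    {"slide":[0,0,0],"twist":[0,0,0]},
    {"slide":[0,0,0],"twist":[0,0,0]},
    {"slide":[0,0,0],"twist":[0,0,0]},
    {"slide":[0,0,0],"twist":[0,0,0]}
  ],
  "claw": 0,
  "squeeze": 30
}}

```text
time_s: 4.2
tcp_pos: [0.5042, -0.0819, 0.0891]
eef_rot: [-0.0, 0.867, -0.498, -0.0]
force: [-1.5, 6.3, 5.1]
gripper_width: 0.0184
```

```bash
python3 - <<'E'
from cell import robot, vision
from h import *
s=robot.read_state(); print(s["tcp_pos"],s["force"],s["gripper_width"])
f=vision.grab_frame("wrist"); cv2.imwrite("pics/w4.png",f["image"][...,::-1])
E
```

```text
[ 0.50424223 -0.08185655  0.08913274] [-1.46703478  6.34528177  5.06025231] 0.01843319958800985
```

View pics/w4.png

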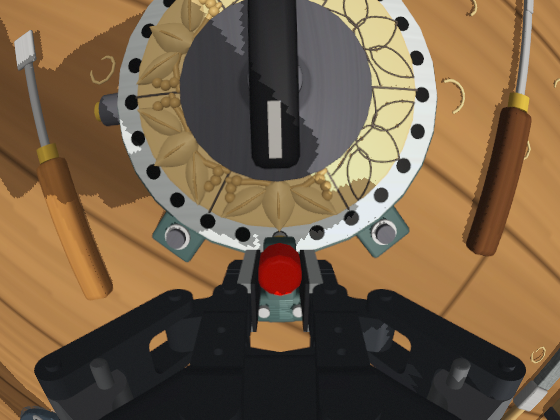

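The head at (280,270) is between the pads. Lifting.

{"method": "send_rows", "body": {
  "series": [
    {"slide":[0,0,0.015],"twist":[0,0,0]},
    {"slide":[0,0,0.03],"twist":[0,0,0]},
    {"slide":[0,0,0.045],"twist":[0,0,0]},
    {"slide":[0,0,0.06],"twist":[0,0,0]},
    {"slide":[0,0,0.075],"twist":[0,0,0]},
    {"slide":[0,0,0.08],"twist":[0,0,0]},
    {"slide":[0,0,0.08],"twist":[0,0,0]},
    {"slide":[0,0,0.08],"twist":[0,0,0]}
  ]
}}

```text
time_s: 4.92
tcp_pos: [0.5042, -0.0819, 0.1004]
eef_rot: [-0.0, 0.867, -0.498, -0.001]
force: [-0.2, 5.2, -1.2]
gripper_width: 0.0181
```

```bash
python3 - <<'E'
from cell import robot, vision
from h import *
s=robot.read_state(); print(s["tcp_pos"],s["force"],s["gripper_width"])
f=vision.grab_frame("wrist"); cv2.imwrite("pics/w5.png",f["image"][...,::-1])
f=vision.grab_frame("scene"); cv2.imwrite("pics/s5.png",cv2.resize(f["image"][140:270,200:340,::-1],None,fx=4,fy=4))
E
```

```text
[ 0.50420005 -0.081854    0.10039348] [-0.19960886  5.17945459 -1.21967676] 0.018135707565924218
```

View pics/w5.png

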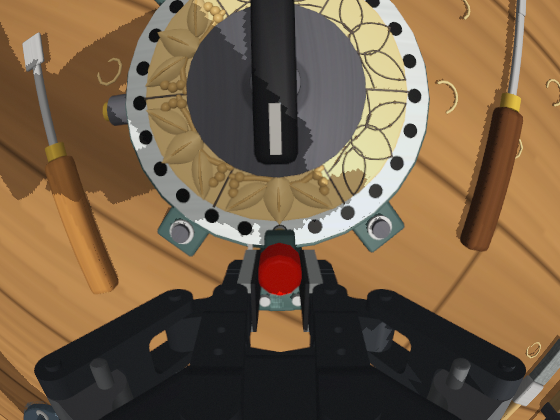

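View pics/s5.png

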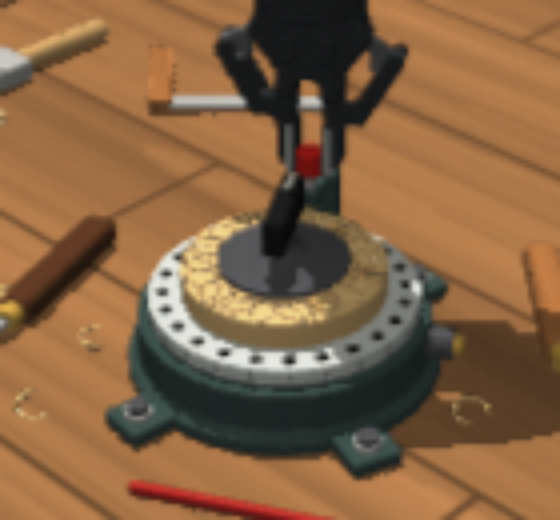

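The pin is up about 11 mm and the head is still square between the pads. I release it and move over the handle.

{"method": "send_rows", "body": {
  "series": [
    {"slide":[0,0,0],"twist":[0,0,0]},
    {"slide":[0,0,0],"twist":[0,0,0]},
    {"slide":[0,0,0],"twist":[0,0,0]},
    {"slide":[0,0,0],"twist":[0,0,0]},
    {"slide":[0,0,0.15],"twist":[0,0,0]},
    {"slide":[0,0,0.35],"twist":[0,0,0]},
    {"slide":[0,0,0.5],"twist":[0,0,0]},
    {"slide":[0.24,0.147,0.5],"twist":[0,0,0]},
    {"slide":[0.482,0.294,0.5],"twist":[0,0,0]},
    {"slide":[0.482,0.294,0.5],"twist":[0,0,0]},
    {"slide":[0.482,0.294,0.5],"twist":[0,0,0]},
    {"slide":[0.482,0.294,0.5],"twist":[0,0,0]}
  ],
  "claw": 0.6
}}

```text
time_s: 6.02
tcp_pos: [0.5759, -0.0384, 0.1753]
eef_rot: [0.001, 0.868, -0.497, -0.001]
force: [-0.5, 0.4, 0.2]
gripper_width: 0.0512
```

```bash
python3 - <<'E'
from cell import robot, vision
from h import *
s=robot.read_state(); print(s["tcp_pos"],s["eef_rot"],s["force"],s["gripper_width"],s["qpos"])
f=vision.grab_frame("wrist"); cv2.imwrite("pics/w6.png",f["image"][...,::-1])
print(proj(f,[.5765,-.0378,.129],True))
f=vision.grab_frame("scene"); cv2.imwrite("pics/s6.png",cv2.resize(f["image"][140:270,200:340,::-1],None,fx=4,fy=4))
E
```

```text
[ 0.57587013 -0.03837089  0.17527999] [ 5.71587018e-04  8.67584654e-01 -4.97288532e-01 -8.11018135e-04] [-0.45952002  0.42360441  0.19717233] 0.051170301894590146 [-2.59704446e-01  5.34640881e-01  1.60888679e+00 -8.15670272e-04
  9.99927069e-01  7.81678840e-01]
[279.23370591 232.4611266 ]
```

View pics/w6.png

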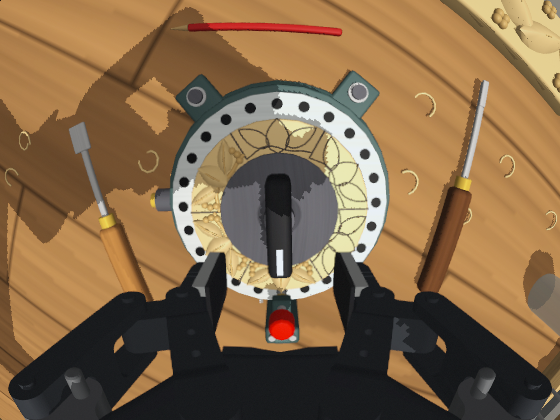

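View pics/s6.png

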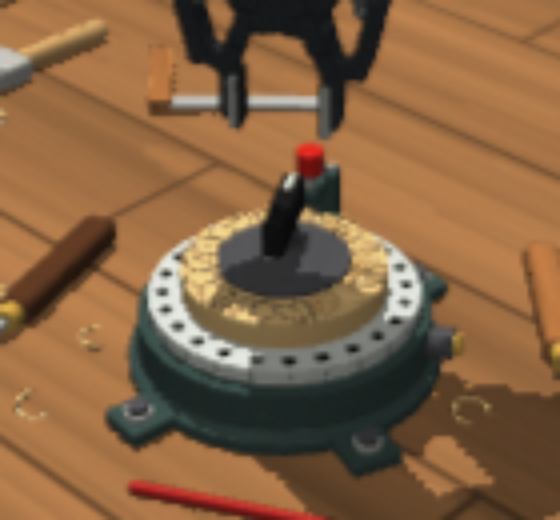

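The pin stays up. The bar at (279,226) is central between the open pads, so I go down and grip it.

{"method": "send_rows", "body": {
  "series": [
    {"slide":[0.004,0.004,-0.12],"twist":[0,0,0]},
    {"slide":[0.004,0.004,-0.25],"twist":[0,0,0]},
    {"slide":[0.004,0.004,-0.38],"twist":[0,0,0]},
    {"slide":[0.004,0.004,-0.48],"twist":[0,0,0]},
    {"slide":[0.004,0.004,-0.51],"twist":[0,0,0]},
    {"slide":[0.004,0.004,-0.51],"twist":[0,0,0]},
    {"slide":[0.004,0.004,-0.51],"twist":[0,0,0]}
  ]
}}

```text
time_s: 6.7
tcp_pos: [0.5771, -0.0383, 0.0996]
eef_rot: [0.0, 0.867, -0.498, -0.0]
force: [0.7, 0.4, 0.4]
gripper_width: 0.0515
```

{"method": "send_rows", "body": {
  "series": [
    {"slide":[0,0,0],"twist":[0,0,0]},
    {"slide":[0,0,0],"twist":[0,0,0]},
    {"slide":[0,0,0],"twist":[0,0,0]},
    {"slide":[0,0,0],"twist":[0,0,0]},
    {"slide":[0,0,0],"twist":[0,0,0]},
    {"slide":[0,0,0],"twist":[0,0,0]},
    {"slide":[0,0,0],"twist":[0,0,0]},
    {"slide":[0,0,0],"twist":[0,0,0]}
  ],
  "claw": 0,
  "squeeze": 40
}}

```text
time_s: 7.37
tcp_pos: [0.5773, -0.0369, 0.1007]
eef_rot: [-0.001, 0.867, -0.498, -0.0]
force: [-1.7, 3.4, 5.7]
gripper_width: 0.0174
```

```bash
python3 - <<'E'
from cell import robot, vision
from h import *
s=robot.read_state(); print(s["tcp_pos"],s["eef_rot"],s["force"],s["wrist_torque"],s["gripper_width"])
f=vision.grab_frame("wrist"); cv2.imwrite("pics/w7.png",f["image"][...,::-1])
E
```

```text
[ 0.57727607 -0.03686894  0.10066134] [-5.90235361e-04  8.67287900e-01 -4.97806522e-01 -1.31937625e-04] [-1.72703617  3.43302088  5.69917122] [ 0.54943206  0.28489812 -0.02873049] 0.017415795606037978
```

View pics/w7.png

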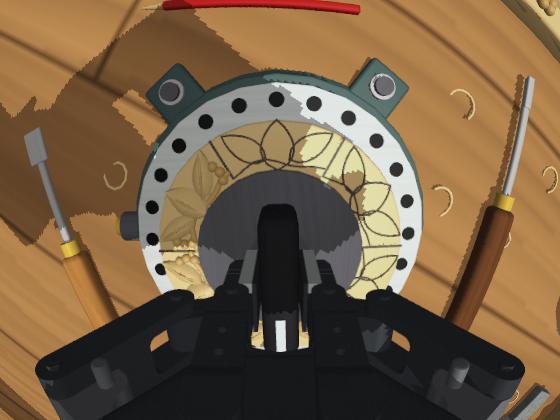

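The bar is gripped (17 mm). I turn 60° clockwise in two calls.

{"method": "send_rows", "body": {
  "series": [
    {"slide":[0,0,0],"twist":[0,0,-0.014]},
    {"slide":[0,0,0],"twist":[0,0,-0.028]},
    {"slide":[0,0,0],"twist":[0,0,-0.042]},
    {"slide":[0,0,0],"twist":[0,0,-0.056]},
    {"slide":[0,0,0],"twist":[0,0,-0.07]},
    {"slide":[0,0,0],"twist":[0,0,-0.084]},
    {"slide":[0,0,0],"twist":[0,0,-0.098]},
    {"slide":[0,0,0],"twist":[0,0,-0.112]},
    {"slide":[0,0,0],"twist":[0,0,-0.126]},
    {"slide":[0,0,0],"twist":[0,0,-0.14]},
    {"slide":[0,0,0],"twist":[0,0,-0.154]},
    {"slide":[0,0,0],"twist":[0,0,-0.1667]}
  ]
}}

```text
time_s: 8.42
tcp_pos: [0.5772, -0.0369, 0.1007]
eef_rot: [-0.0, 0.708, -0.706, -0.0]
force: [-1.1, 2.6, 5.8]
gripper_width: 0.0175
```

```bash
python3 - <<'E'
from cell import robot, vision
from h import *
s=robot.read_state(); print(s["tcp_pos"],s["eef_rot"],s["force"],s["wrist_torque"],s["gripper_width"])
f=vision.grab_frame("wrist"); cv2.imwrite("pics/w8.png",f["image"][...,::-1])
E
```

```text
[ 0.57715951 -0.03691508  0.10067251] [-2.97819328e-04  7.08379064e-01 -7.05832111e-01 -2.11068839e-04] [-1.06567312  2.57539324  5.8191383 ] [ 0.4287906   0.319158   -0.02502632] 0.017525150695517487
```

View pics/w8.png

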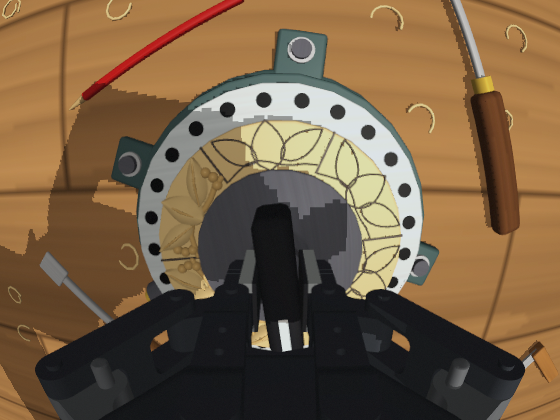

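The bar seems to lag the jaws by some 5°, judging by its tilt from (272,205) to (285,350). I raise the squeeze and finish the turn, then measure after release.

{"method": "send_rows", "body": {
  "series": [
    {"slide":[0,0,0],"twist":[0,0,-0.014]},
    {"slide":[0,0,0],"twist":[0,0,-0.028]},
    {"slide":[0,0,0],"twist":[0,0,-0.042]},
    {"slide":[0,0,0],"twist":[0,0,-0.056]},
    {"slide":[0,0,0],"twist":[0,0,-0.07]},
    {"slide":[0,0,0],"twist":[0,0,-0.084]},
    {"slide":[0,0,0],"twist":[0,0,-0.098]},
    {"slide":[0,0,0],"twist":[0,0,-0.112]},
    {"slide":[0,0,0],"twist":[0,0,-0.126]},
    {"slide":[0,0,0],"twist":[0,0,-0.14]},
    {"slide":[0,0,0],"twist":[0,0,-0.154]},
    {"slide":[0,0,0],"twist":[0,0,-0.1667]}
  ],
  "squeeze": 70
}}

```text
time_s: 9.47
tcp_pos: [0.5771, -0.0369, 0.1008]
eef_rot: [0.0, -0.501, 0.865, 0.0]
force: [-1.7, 2.2, 5.9]
gripper_width: 0.0157
```

{"method": "send_rows", "body": {
  "series": [
    {"slide":[0,0,0],"twist":[0,0,0]},
    {"slide":[0,0,0],"twist":[0,0,0]},
    {"slide":[0,0,0],"twist":[0,0,0]}
  ]
}}

```text
time_s: 9.72
tcp_pos: [0.5772, -0.037, 0.1008]
eef_rot: [0.0, -0.502, 0.865, 0.0]
force: [-2.5, 3.1, 6.3]
gripper_width: 0.016
```

```bash
python3 - <<'E'
from cell import robot, vision
from h import *
s=robot.read_state(); print(s["tcp_pos"],s["eef_rot"],s["force"],s["wrist_torque"],s["gripper_width"])
f=vision.grab_frame("wrist"); cv2.imwrite("pics/w9.png",f["image"][...,::-1])
E
```

```text
[ 0.57717531 -0.03695485  0.10079656] [ 3.57330376e-04 -5.01964544e-01  8.64888041e-01  3.80112487e-04] [-2.45642714  3.12898043  6.3383143 ] [ 0.42981685  0.45416989 -0.12851717] 0.015962689797172344
```

View pics/w9.png

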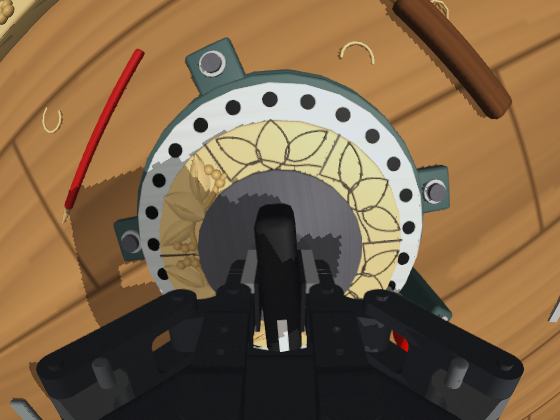

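The lag is now only about 3°, inside the click's 5° catch. Release, rise, and measure.

{"method": "send_rows", "body": {
  "series": [
    {"slide":[0,0,0],"twist":[0,0,0]},
    {"slide":[0,0,0],"twist":[0,0,0]},
    {"slide":[0,0,0],"twist":[0,0,0]},
    {"slide":[0,0,0],"twist":[0,0,0]},
    {"slide":[0,0,0],"twist":[0,0,0]},
    {"slide":[0,0,0.15],"twist":[0,0,0]},
    {"slide":[0,0,0.35],"twist":[0,0,0]},
    {"slide":[0,0,0.5],"twist":[0,0,0]},
    {"slide":[0,0,0.6],"twist":[0,0,0]},
    {"slide":[0,0,0.6],"twist":[0,0,0]},
    {"slide":[0,0,0.6],"twist":[0,0,0]}
  ],
  "claw": 0.6
}}

```text
time_s: 10.68
tcp_pos: [0.5777, -0.0379, 0.1898]
eef_rot: [0.001, -0.502, 0.865, -0.001]
force: [-0.9, -0.3, 0.1]
gripper_width: 0.0509
```

```bash
python3 - <<'E'
from cell import robot, vision
from h import *
s=robot.read_state(); print(s["tcp_pos"],s["eef_rot"],s["force"],s["qpos"])
f=vision.grab_frame("wrist"); cv2.imwrite("pics/w10.png",f["image"][...,::-1])
im=f["image"];h=cv2.cvtColor(im,cv2.COLOR_RGB2HSV)
for th in (25,35,45):
  m=np.zeros(im.shape[:2],np.uint8); m[165:285,255:310]=h[165:285,255:310,2]<th
  n,l,st,c=cv2.connectedComponentsWithStats(m); i=1+np.argmax(st[1:,4])
  k=max(cv2.findContours((l==i).astype(np.uint8),0,1)[0],key=len); q=cv2.boxPoints(cv2.minAreaRect(k))
  W=np.array([onz(f,p,.129,True)[:2] for p in q]); a,b=W[1]-W[0],W[2]-W[1]; v=a if np.linalg.norm(a)>np.linalg.norm(b) else b
  print(W.mean(0),np.degrees(np.arctan2(v[1],v[0])),np.linalg.norm(a),np.linalg.norm(b))
E
```

```text
[ 0.57774493 -0.03793492  0.1897616 ] [ 5.74907044e-04 -5.02244278e-01  8.64725368e-01 -6.27063093e-04] [-0.93208149 -0.34026959  0.05554457] [-2.58434736e-01  5.16302753e-01  1.59392251e+00 -8.75836364e-05
  1.02966760e+00  1.83081817e+00]
[ 0.57444832 -0.03952308] 150.81638290451585 0.008492072564530832 0.02524434486959421
[ 0.57893329 -0.03854048] 152.65852687048996 0.015272784335906514 0.06625889174387038
[ 0.57918543 -0.03839741] 150.89582253629598 0.01718422165314381 0.06694122806720317
```

View pics/w10.png

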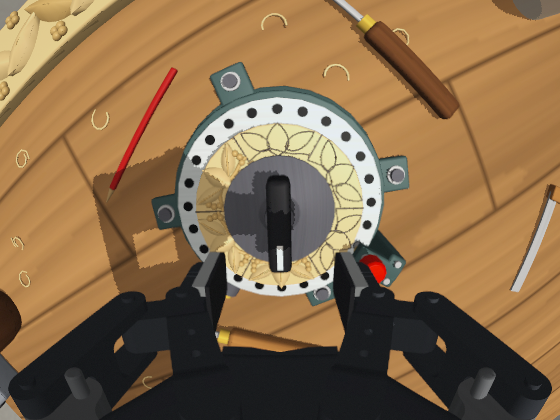

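The bar has turned about 61° by image measurement (from -147.3° to about -208.5°), so the table is in the fourth click. I go to the pin with the jaws shut.

{"method": "send_rows", "body": {
  "series": [
    {"slide":[-0.05,-0.03,0],"twist":[0,0,0.033]},
    {"slide":[-0.1,-0.06,0],"twist":[0,0,0.066]},
    {"slide":[-0.15,-0.09,0],"twist":[0,0,0.1]},
    {"slide":[-0.2,-0.12,0],"twist":[0,0,0.133]},
    {"slide":[-0.25,-0.15,0],"twist":[0,0,0.166]},
    {"slide":[-0.3,-0.18,0],"twist":[0,0,0.2]},
    {"slide":[-0.35,-0.21,0],"twist":[0,0,0.233]},
    {"slide":[-0.4,-0.24,0],"twist":[0,0,0.266]},
    {"slide":[-0.45,-0.27,0],"twist":[0,0,0.3]},
    {"slide":[-0.483,-0.287,0],"twist":[0,0,0.333]},
    {"slide":[-0.483,-0.287,-0.15],"twist":[0,0,0.333]},
    {"slide":[-0.483,-0.287,-0.3],"twist":[0,0,0.333]}
  ],
  "claw": 0,
  "squeeze": 20
}}

```text
time_s: 11.73
tcp_pos: [0.5046, -0.0811, 0.1433]
eef_rot: [-0.0, 0.867, -0.498, 0.0]
force: [-0.0, 0.2, 0.3]
gripper_width: -0.0002
```

{"method": "send_rows", "body": {
  "series": [
    {"slide":[0,0,0],"twist":[0,0,0]},
    {"slide":[0,0,0],"twist":[0,0,0]},
    {"slide":[0,0,0],"twist":[0,0,0]}
  ]
}}

```text
time_s: 11.98
tcp_pos: [0.5049, -0.0808, 0.144]
eef_rot: [0.0, 0.867, -0.498, -0.001]
force: [-0.2, 0.3, -0.7]
gripper_width: 0.0001
```

```bash
python3 - <<'E'
from cell import robot, vision
from h import *
s=robot.read_state(); print(s["tcp_pos"],s["eef_rot"],s["force"],s["gripper_width"])
f=vision.grab_frame("wrist"); cv2.imwrite("pics/w11.png",f["image"][...,::-1])
f=vision.grab_frame("scene"); cv2.imwrite("pics/s11.png",cv2.resize(f["image"][140:270,200:340,::-1],None,fx=4,fy=4))
E
```

```text
[ 0.50486842 -0.08075487  0.14401212] [ 9.31071361e-05  8.67086546e-01 -4.98157190e-01 -5.71694564e-04] [-0.15867757  0.2967538  -0.6764061 ] 7.256708520293486e-05
```

View pics/w11.png

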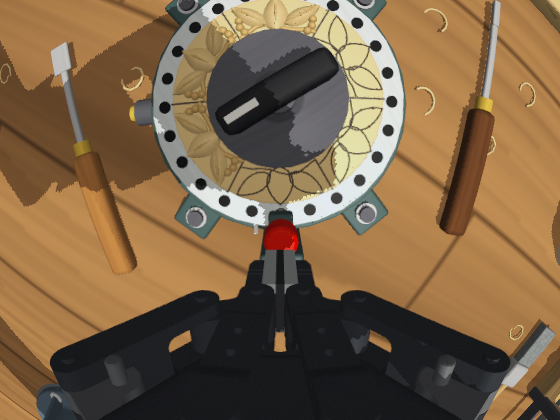

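View pics/s11.png

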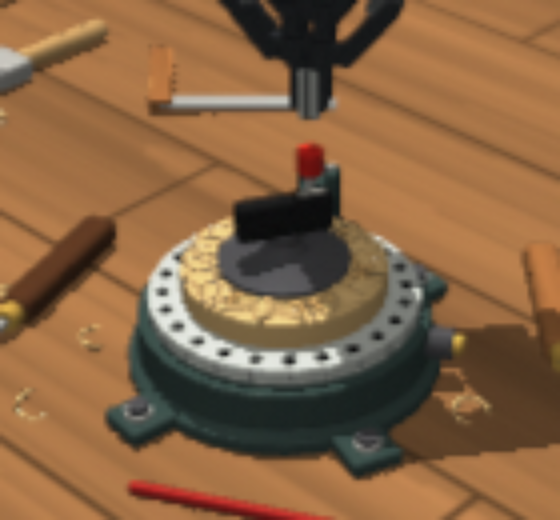

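The shut tips at (280,250) are over the head at (281,238), and the bar is turned 60° in the picture. Now I press down.

{"method": "send_rows", "body": {
  "series": [
    {"slide":[0,0,-0.07],"twist":[0,0,0]},
    {"slide":[0,0,-0.13],"twist":[0,0,0]},
    {"slide":[0,0,-0.15],"twist":[0,0,0]},
    {"slide":[0,0,-0.17],"twist":[0,0,0]},
    {"slide":[0,0,-0.19],"twist":[0,0,0]},
    {"slide":[0,0,-0.21],"twist":[0,0,0]},
    {"slide":[0,0,-0.225],"twist":[0,0,0]},
    {"slide":[0,0,-0.24],"twist":[0,0,0]},
    {"slide":[0,0,-0.245],"twist":[0,0,0]},
    {"slide":[0,0,-0.245],"twist":[0,0,0]}
  ]
}}

```text
time_s: 12.92
tcp_pos: [0.5049, -0.0808, 0.1075]
eef_rot: [-0.0, 0.867, -0.498, -0.0]
force: [-1.1, 2.2, 2.0]
gripper_width: 0.0001
```

{"method": "send_rows", "body": {
  "series": [
    {"slide":[0,0,-0.007],"twist":[0,0,0]},
    {"slide":[0,0,-0.013],"twist":[0,0,0]},
    {"slide":[0,0,-0.013],"twist":[0,0,0]},
    {"slide":[0,0,-0.013],"twist":[0,0,0]}
  ]
}}

```text
time_s: 13.25
tcp_pos: [0.505, -0.0808, 0.1073]
eef_rot: [-0.0, 0.867, -0.498, 0.0]
force: [-3.6, 1.2, 15.8]
gripper_width: -0.0002
```

It has hit the stop: 15.8 N with the tip at 107.3 mm, which is the home height. I retreat and check.

{"method": "send_rows", "body": {
  "series": [
    {"slide":[0,0,0.1],"twist":[0,0,0]},
    {"slide":[0,0,0.3],"twist":[0,0,0]},
    {"slide":[0,0,0.5],"twist":[0,0,0]},
    {"slide":[0,0,0.7],"twist":[0,0,0]},
    {"slide":[-0.2,0,0.9],"twist":[0,0,0]},
    {"slide":[-0.35,0,0.9],"twist":[0,0,0]},
    {"slide":[-0.35,0,0.9],"twist":[0,0,0]},
    {"slide":[-0.35,0,0.9],"twist":[0,0,0]}
  ]
}}

```text
time_s: 13.92
tcp_pos: [0.4519, -0.0808, 0.241]
eef_rot: [-0.0, 0.867, -0.499, 0.001]
force: [-0.4, -0.8, 0.3]
gripper_width: 0.0001
```

```bash
python3 - <<'E'
from cell import robot, vision
from h import *
s=robot.read_state(); print(s["tcp_pos"],s["force"])
T=vision.grab_frame("top");S=vision.grab_frame("scene");f=vision.grab_frame("wrist")
cv2.imwrite("pics/w12.png",f["image"][...,::-1]);cv2.imwrite("pics/s12.png",cv2.resize(S["image"][140:270,200:340,::-1],None,fx=4,fy=4))
im=f["image"];h=cv2.cvtColor(im,cv2.COLOR_RGB2HSV)
def red(f,box):
    x0,y0,x1,y1=box; h=cv2.cvtColor(f["image"][y0:y1,x0:x1],cv2.COLOR_RGB2HSV)
    m=(((h[...,0]<6)|(h[...,0]>172))&(h[...,1]>170)&(h[...,2]>90)).astype(np.uint8)
    n,l,s,c=cv2.connectedComponentsWithStats(m); i=1+np.argmax(s[1:,4]); return c[i]+[x0,y0],s[i]
print("scene red now (start 277.18,182.06)",red(S,(255,160,300,230)))
m=np.zeros(im.shape[:2],np.uint8); m[20:200,180:380]=h[20:200,180:380,2]<40
n,l,st,c=cv2.connectedComponentsWithStats(m); i=1+np.argmax(st[1:,4])
k=max(cv2.findContours((l==i).astype(np.uint8),0,1)[0],key=len); q=cv2.boxPoints(cv2.minAreaRect(k))
W=np.array([onz(f,p,.129,True)[:2] for p in q]); a,b=W[1]-W[0],W[2]-W[1]; v=a if np.linalg.norm(a)>np.linalg.norm(b) else b
print(st[i],W.mean(0),np.degrees(np.arctan2(v[1],v[0])),np.linalg.norm(a),np.linalg.norm(b))
E
```

```text
[ 0.45190753 -0.08077621  0.24101505] [-0.36259545 -0.82000863  0.33779608]
scene red now (start 277.18,182.06) (array([277.        , 182.41025641]), array([19, 19,  7,  8, 39], dtype=int32))
[272  24  76  54 537] [ 0.57456096 -0.03739274] -27.813849362619717 0.0651327710656112 0.018266139810451557
```

View pics/w12.png

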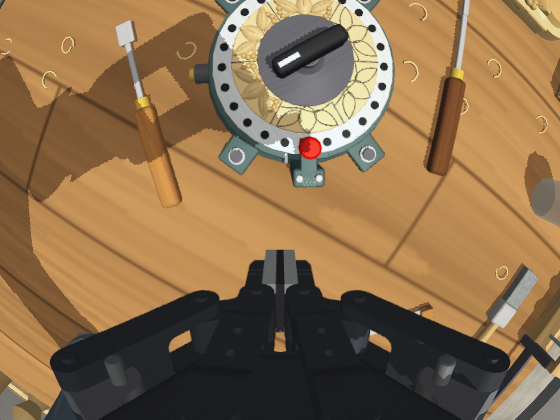

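View pics/s12.png

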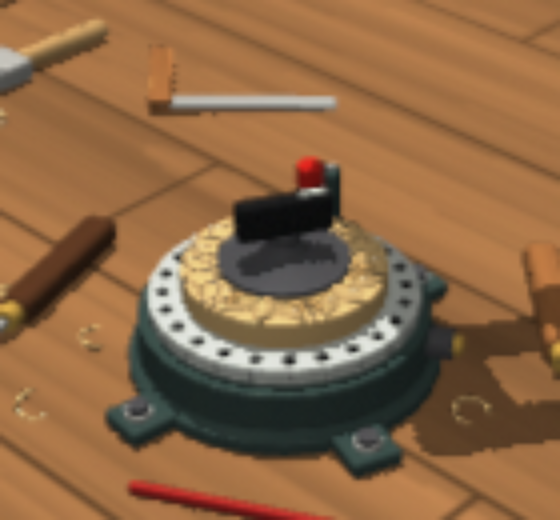

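```bash
python3 -c "
from cell import robot; print(robot.job_done())"
```

```text
the job is handed in; nothing more can be done
None
```

I drew the lock pin up about 11 mm, turned the table four clicks clockwise by the bar handle, and pushed the pin home. I then backed the arm clear and handed the job in at about 14 s.

- **Table angle:** The bar measures about 60.5° clockwise of its start (an earlier reading gave 61°). That is within the 3° allowed, with about 1–2° of measuring noise. The bar slipped a few degrees in the jaws while turning, but settled into the click when I let go.
- **Lock pin:** While pressing, the fingertips stopped on the head at 107.3 mm with about 16 N, against 107.5 mm when home. In the scene image the head is back within 0.4 px of where it started; the pin's full 12 mm travel is only about 3 px there, so the press is the better evidence.
- **Carving and loose things:** Wrist readings stayed under about 10 N except in that last press on the pin head. The tips stayed above the carving by plan, but I had no separate reading of force on the ring. The tools near the turntable look undisturbed in the last pictures, though I did not measure their positions. The mallet and slip stone were not in those views; the arm passed well clear of them.

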